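# Change over an interlocked twin-valve manifold

### The arm

A 6-joint arm with a two-finger parallel gripper is mounted at the origin on the work surface. World frame = base frame: x ahead of the robot, y to its left, z up, the work surface at z = 0. Lengths are in m, angles in rad, forces in N, time in s.
With the tool pointing down it reaches from about 0.325 to 0.9 m from the base axis. Payload 6.1 kg.
Tool frame: the origin (TCP) lies between the finger pads; the fingertips stand 14 mm ahead of it and the grasp point (between the pads) lies 5 mm behind it; z points along the fingers, y is the line along which they close (so a half turn about z gives the same grasp; the last joint's range is limited). The gripper opens to 87 mm and grips with 3 to 60 N. Pads are 19 mm wide; open, the fingers measure 117 mm over their backs; the gripper's body (75 mm by 190 mm) begins 51 mm behind the grasp point.
Start: joints at [-1.379, 0.22, 1.526, -0, 1.395, -0.126], TCP at [0.195, -0.594, 0.237] pointing down, gripper open.
Joint ranges: [-2.98, 2.98], [-0.91, 2.08], [0.09, 2.57], [-1.24, 4.39], [0.2, 2.65], [-2.68, 2.68]. Speed limits (rad/s): [2.57, 2.57, 3.01, 3.14, 3.14, 3.14].

### API

Orientations are given as a unit quaternion [w, x, y, z].
In Python, from cell import r gives the robot as it stands.
- The arm moves only by the shell command python3 -m jog 'ROWS'. ROWS is text: rows parted by semicolons, each of 5 numbers parted by spaces: the opening, from 0 (shut) to 1 (fully open), then the shift along the tool's x, y, z each as a share of 0.04 m, from -1 to 1, then the turn about the tool's z as a share of 5 degrees, from -1 to 1. In form: fingers x y z twist; .... A call has 1 to 20 rows; each row shifts and turns the commanded pose from where the row before left it, along the tool's axes as they then stand; what a row does not reach is not made up. A row lasts 1/8 s, in which the tool goes at most 62.5 mm and 10.7 degrees, less where a joint would pass 70% of its speed; a pose out of reach is approached as far as the arm can. A call with a number of a shift or a turn outside -1 to 1 is refused whole. A call with a gripper value outside its range is refused whole. The fingers move at their own pace and stop on an object; the grip force is fixed at half the most. Time passes only in rows, so rows that do not move let the fingers close. It gives the time, the measured TCP pose, the force, the opening and the grip force at its end, in the units of the state.
- r.state(): the state, without advancing time (a new reading comes with each control period).
- r.camera(name): name is "scene" or "top" or "wrist"; returns (picture, depth): 480x640x3 uint8, blue, green, red; 480x640 float32, m along the optical axis (not along the pixel's ray), 0 where there is no reading.
- r.get_calibration(name): a dict with "fx", "fy", "cx", "cy" (pixels), "dist_coeffs" ([k1, k2, p1, p2, k3] as OpenCV has them; the pictures are not rectified), "rvec" (rotation vector, rad) and "tvec" (3), from world to camera coordinates, as OpenCV has them; the wrist camera has in their place "T_tool_cam" (4x4, takes a point from camera to tool coordinates, whose origin is the TCP and whose axes are the flange's). Camera axes: x right, y down, z forward; pixel columns grow to the right and rows downward; lengths in m; the calibration is good to about 2 mm. A picture is of the moment at which its call begins: read the wrist's pose just before it. get_calibration takes no time and is no camera call.
- r.job_done(): hands the job in; it is judged then, once.
The state is a dict: "clock": time; "qpos": joint angles; "joint_velocities": joint speeds; "tau": joint torques, N m; "tool_pos": TCP position; "orientation": TCP orientation; "wrist_force": force on the tool from outside, world axes, zero at the start; "moment": the same for the moment, N m; "opening": opening from 0.0 (shut) to 1.0 (fully open); "finger_force": force on a finger pad.
Only numpy, scipy, OpenCV 4.12 (cv2) and the standard library are available. Lean on these libraries where they do the work, as an engineer would, in place of code of your own. Each camera call takes 0.05 s, during which the arm holds its last target. There are 200 camera calls.

### The job

Change the two-valve manifold over to its other line: fully shut the valve that is open now, then fully open the other one. Metal bow-tie plates under the levers interlock them, so a lever is blocked until the other one is fully shut. Leave the loose fittings on the tray where they stand and let go when done.

Things in the scene. Friction and masses are not known exactly. Their poses are not given: they have to be found in the camera images.
- duty_lever (a joint): Lever of the valve that starts OPEN; which of the two side-by-side places it has varies. Value in rad, about the vertical: 0 = shut (lever across its pipe, pointing to the manifold's +y), 1.57 = open (lever along its pipe, pointing to the manifold's -x, robot side); opening is counter-clockwise seen from above, with a stop at both ends. The lever stays where it is left and needs about 2 N at its grip.
- duty_grip (a point): Centre of the black upright round grip of this lever: 22 mm diameter, 50 mm tall (25 mm above and below this point), standing 90 mm from the turning axis. Below it lies the lever bar (20 mm wide), whose top is at the foot of the grip. The grip is rigid on the lever.
- duty_axis (a point): Fixed point on the vertical turning axis of this lever, at the height of the grip's centre. It does not turn with the lever; its x and y axes are those of the manifold. The two axes are 130 mm apart along the manifold's y.
- standby_lever (a joint): Lever of the valve that starts SHUT; which of the two side-by-side places it has varies. Value in rad, about the vertical: 0 = shut (lever across its pipe, pointing to the manifold's +y), 1.57 = open (lever along its pipe, pointing to the manifold's -x, robot side); opening is counter-clockwise seen from above, with a stop at both ends. The lever stays where it is left and needs about 2 N at its grip.
- standby_grip (a point): Centre of the black upright round grip of this lever: 22 mm diameter, 50 mm tall (25 mm above and below this point), standing 90 mm from the turning axis. Below it lies the lever bar (20 mm wide), whose top is at the foot of the grip. The grip is rigid on the lever.
- standby_axis (a point): Same for the other lever. Each lever carries a flat metal bow-tie plate (172 mm over its ends, 6 mm thick, its top 14 mm below the grip's foot) fixed at right angles to the lever: with the lever open, its end fills the waist of the other plate and blocks the other lever after about 6 degrees; fully shut, it lets the other turn.
- funnel_center (a point): Loose grey funnel standing mouth down behind the levers, 68 mm wide, 85 mm tall; centre half-way up. Bystander.
- coupler_center (a point): Loose white plastic quick coupler standing on the tray, 38 mm diameter, 55 mm tall; centre. Bystander.
- nipple_center (a point): Loose steel pipe nipple standing on the tray in front, 29 mm diameter, 58 mm tall; centre. Bystander.
- spare_center (a point): Loose small brass ball valve lying on the tray, 91 x 30 x 44 mm with its short flat lever; centre of its body. Bystander.

How it is judged:
On the way:
1. both valves are shut (each lever within 9 degrees of its shut stop) (value of joint each of duty_lever, standby_lever below 0.16 rad), for 0.2 s.
At the end, for the whole second after the job is handed in: The valve that was open is shut (lever within 10 degrees of its shut stop), the other valve is open (within 10 degrees of its open stop), and both levers are at rest (value of joint duty_lever below 0.175 rad and value of joint standby_lever above 1.39 rad and velocity of joint duty_lever between -0.05 and 0.05 rad/s and velocity of joint standby_lever between -0.05 and 0.05 rad/s); the robot touches nothing.
It fails at once if the funnel is moved more than 30 mm (distance of funnel_center from where it was at the start of the episode above 0.03 m).
It fails at once if the coupler is moved more than 30 mm (distance of coupler_center from where it was at the start of the episode above 0.03 m).
It fails at once if the nipple is moved more than 30 mm (distance of nipple_center from where it was at the start of the episode above 0.03 m).
It fails at once if the loose brass valve is moved more than 30 mm (distance of spare_center from where it was at the start of the episode above 0.03 m).
It also fails if it takes over 51 s, if anything falls off the work surface, if the arm or the gripper's body presses on something with over 40 N, if the wrist force passes 120 N, or if a joint passes its speed limit or range.

## Working session

There is one attempt and no reset: what is moved stays moved. The work goes in short steps, Python scripts to look and compute and a shell command to move; the robot and the scene stay as the last step left them, time stands still between calls to the robot, and variables do not carry over. Pictures are saved under pics/ and viewed, at most 10 in all, crops included, and the job is handed in when it is done.

```bash
mkdir -p pics; ls; python3 - <<'E'
from cell import r
import cv2,numpy as np
for n in("scene","top"):
    p,d=r.camera(n); cv2.imwrite(f"pics/{n}0.png",p); np.savez(f"pics/{n}0.npz",p=p,d=d)
    c=r.get_calibration(n); print(n,c, d.min(),d.max())
s=r.state();print(s["clock"],s["tool_pos"],s["orientation"],s["opening"])
E
```

```text
pics
scene {'fx': 433.3169450320851, 'fy': 433.3169450320851, 'cx': 319.05427845901414, 'cy': 236.4951334506891, 'dist_coeffs': array([-0.04690207,  0.        ,  0.        ,  0.        ,  0.        ]), 'rvec': array([ 1.75378646,  1.92293549, -0.69708057]), 'tvec': array([ 0.02971454, -0.3654644 ,  1.15211596])} 0.0 3.1168766
top {'fx': 475.97544656875687, 'fy': 475.97544656875687, 'cx': 316.919193721051, 'cy': 244.55796975073656, 'dist_coeffs': array([0.03103677, 0.        , 0.        , 0.        , 0.        ]), 'rvec': array([ 1.94184913, -2.28936646,  0.23137399]), 'tvec': array([0.08925182, 0.58428248, 0.84156761])} 0.0 1.9416032
0.1 [ 0.19516717 -0.59317825  0.23552868] [-8.79497787e-04  9.87403028e-01  1.58222899e-01 -4.37735951e-05] 1.0038027144245767
```

View pics/top0.png

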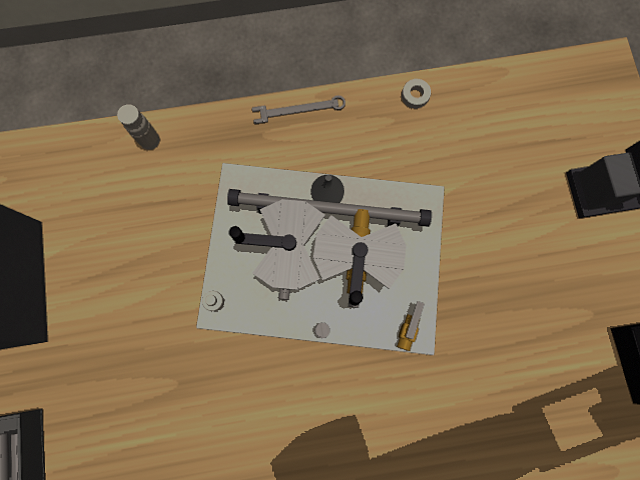

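View pics/scene0.png

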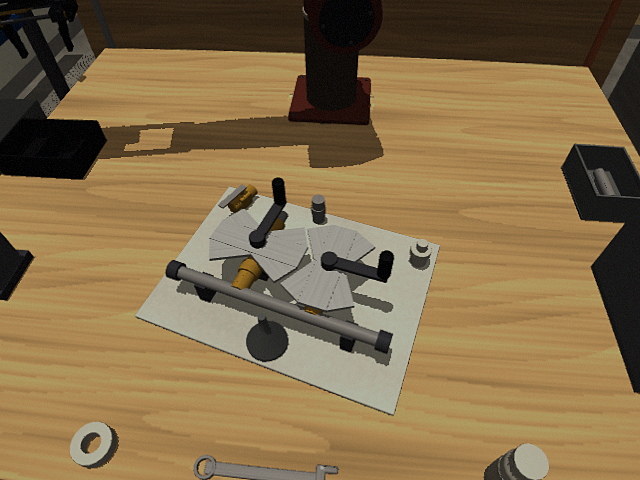

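The top view shows the open duty lever at right: hub (360,249), grip (356,297). The shut standby lever is at left: hub (289,242), grip (237,234). The nipple is at (321,330), coupler (213,301), spare (410,325), and the funnel is behind the rail at (327,188). Next I locate these in world coordinates.

```bash
cat > h.py <<'E'
import cv2,numpy as np
from cell import r
def pts(n,uv,d):
    c=r.get_calibration(n);K=np.array([[c['fx'],0,c['cx']],[0,c['fy'],c['cy']],[0,0,1]])
    R=cv2.Rodrigues(c['rvec'])[0]
    x=cv2.undistortPoints(np.float64(uv).reshape(-1,1,2),K,c['dist_coeffs'])[:,0]
    return (np.c_[x,np.ones(len(x))]*np.asarray(d)[:,None]-c['tvec'])@R
E
python3 - <<'E'
from h import *
for n in("top","scene"):
    z=np.load(f"pics/{n}0.npz");p,d=z['p'],z['d']
    ys,xs=np.mgrid[:480,:640];P=pts(n,np.c_[xs.ravel(),ys.ravel()],d.ravel()).reshape(480,640,3)
    reg=(P[...,0]>.3)&(P[...,0]<.85)&(abs(P[...,1])<.45)&(d>0)
    m=reg&(p.max(2)<60)&(P[...,2]>.06)
    k,l,st,ce=cv2.connectedComponentsWithStats(m.astype(np.uint8))
    for i in range(1,k):
        if st[i,4]<30:continue
        Q=P[l==i];zt=np.percentile(Q[:,2],98);T=Q[Q[:,2]>zt-.006]
        print(n,ce[i].round(),st[i,4],'ztop',zt.round(4),'c',((T.min(0)+T.max(0))/2).round(4),'ext',np.ptp(T,axis=0).round(3))
    px={"top":dict(dgrip=(356,297),daxis=(360,249),sgrip=(237,233),saxis=(289,242),nip=(321,329),coup=(213,301),spare=(408,330),spl=(416,312),fun=(327,180),railL=(240,199),railR=(415,216),tray=(280,325)),
        "scene":dict(dgrip=(279,182),daxis=(258,237),sgrip=(386,256),saxis=(330,260),nip=(319,199),coup=(421,246))}[n]
    for a,(u,v) in px.items(): print(n,a,P[v,u].round(4))
E
```

```text
top [327. 183.] 50 ztop 0.0935 c [ 0.7031 -0.0459  0.0923] ext [0.005 0.009 0.007]
top [233. 196.] 146 ztop 0.0728 c [0.7091 0.1358 0.0701] ext [0.024 0.021 0.007]
top [425. 217.] 150 ztop 0.0719 c [ 0.6091 -0.219   0.0693] ext [0.026 0.021 0.007]
top [262. 239.] 791 ztop 0.1504 c [0.6179 0.131  0.1488] ext [0.02  0.019 0.007]
top [357. 274.] 771 ztop 0.1503 c [ 0.4752 -0.0539  0.1486] ext [0.02  0.02  0.007]
top dgrip [ 0.4746 -0.0539  0.1484]
top daxis [ 0.5611 -0.0805  0.1055]
top sgrip [0.6153 0.1271 0.1479]
top saxis [0.5944 0.0429 0.1057]
top nip [0.4344 0.0111 0.0684]
top coup [0.5171 0.1985 0.0626]
top spare [ 0.4072 -0.1464  0.0519]
top spl [ 0.4369 -0.1675  0.0527]
top fun [ 0.7023 -0.0448  0.0943]
top railL [0.7014 0.1236 0.0661]
top railR [ 0.6138 -0.1997  0.0663]
top tray [0.4564 0.0873 0.0082]
scene [270. 215.] 961 ztop 0.1477 c [ 0.4769 -0.0536  0.1455] ext [0.02  0.02  0.008]
scene [360. 266.] 1174 ztop 0.148 c [0.6193 0.1313 0.1457] ext [0.021 0.02  0.007]
scene [237. 258.] 102 ztop 0.083 c [ 0.5993 -0.1092  0.0802] ext [0.025 0.09  0.006]
scene [173. 267.] 168 ztop 0.0688 c [ 0.6121 -0.2185  0.0662] ext [0.028 0.022 0.007]
scene [285. 275.] 41 ztop 0.0836 c [ 0.6221 -0.0241  0.0808] ext [0.031 0.035 0.006]
scene [311. 307.] 84 ztop 0.0836 c [0.6764 0.0289 0.0807] ext [0.013 0.055 0.006]
scene [343. 308.] 31 ztop 0.0833 c [0.6749 0.0736 0.0804] ext [0.009 0.028 0.006]
scene [263. 325.] 111 ztop 0.0917 c [ 0.7092 -0.0457  0.0891] ext [0.008 0.011 0.007]
scene [383. 340.] 221 ztop 0.0693 c [0.7121 0.1356 0.0666] ext [0.026 0.024 0.007]
scene dgrip [ 0.4765 -0.0513  0.1459]
scene daxis [ 0.566  -0.0763  0.1032]
scene sgrip [0.6207 0.1309 0.1477]
scene saxis [0.6022 0.0469 0.1024]
scene nip [0.4324 0.0125 0.0644]
scene coup [0.5278 0.2016 0.0609]
```

The measurements check out. The hubs are 0.128 m apart against 0.130 given, each grip is 90 mm from its axis, and the grip tops are at 0.149, so their centres are at about 0.124. The manifold yaw is about -15.7°. I'll travel above the duty grip first, then turn the tool so the fingers close along the tangent, at yaw 164° to keep joint 6 in range.

```bash
python3 -m jog '0.5 0.78 -0.76 0 0;0.5 0.78 -0.76 0 0;0.5 0.78 -0.76 0 0;0.5 0.78 -0.76 0 0;0.5 0.78 -0.76 0 0;0.5 0.78 -0.76 0 0;0.5 0.78 -0.76 0 0;0.5 0.78 -0.76 0 0;0.5 0.78 -0.76 0 0;0.5 0.78 -0.76 0 0;0.5 0.78 -0.76 0 0;0.5 0.78 -0.76 0 0;0.5 0.78 -0.76 0 0;0.5 0.78 -0.76 0 0;0.5 0 0 0 -1;0.5 0 0 0 -1;0.5 0 0 0 -1;0.5 0 0 0 -1;0.5 0 0 0 -1;0.5 0 0 0 -1'
python3 -m jog '0.5 0 0 0 -1;0.5 0 0 0 -1;0.5 0 0 0 -1;0.5 0 0 0 -1;0.5 0 0 0 -1;0.5 0 0 0 -1;0.5 0 0 0 -1;0.5 0 0 0 -1;0.5 0 0 0 -1;0.5 0 0 0 -1;0.5 0 0 0 -1;0.5 0 0 0 -1;0.5 0 0 0 -1;0.5 0 0 0 -1;0.5 0 0 0 -1;0.5 0 0 0 -1;0.5 0 0 0 -1;0.5 0 0 0 -1;0.5 0 0 0 -1;0.5 0 0 0 -1'
cat >> h.py <<'E'
from scipy.spatial.transform import Rotation as Ro
def tool():
    s=r.state();q=s['orientation'];R=Ro.from_quat([*q[1:],q[0]]).as_matrix();return np.array(s['tool_pos']),R
def to(xyz,psi):
    p,R=tool();a=np.degrees(np.arctan2(R[1,0],R[0,0]))
    print('pos',p.round(4),'psi',a.round(1),'need',(R.T@(np.array(xyz)-p)/.04).round(2),'twist rows',(-((psi-a+180)%360-180)/5).round(2),'z',R[:,2].round(3), 'F',np.round(r.state()['wrist_force'],1),r.state()['clock'])
E
python3 - <<'E'
from h import *
to([.476,-.054,.126],164.3)
p,d=r.camera("wrist");cv2.imwrite("pics/w1.png",p)
E
```

```text
clock: 2.6
tool_pos: [0.4769, -0.0528, 0.2361]
orientation: [-0.0, 0.912, 0.41, -0.0]
wrist_force: [-0.3, -0.4, -0.2]
opening: 0.502
finger_force: 0.0
clock: 5.1
tool_pos: [0.4769, -0.0528, 0.2361]
orientation: [-0.0, 0.273, 0.962, 0.0]
wrist_force: [1.1, -0.4, -0.0]
opening: 0.499
finger_force: 0.0
pos [ 0.4769 -0.0528  0.2361] psi 148.4 need [ 0.   -0.04  2.75] twist rows -3.19 z [-0.001  0.    -1.   ] F [ 1.1 -0.4 -0. ] 5.1
```

View pics/w1.png

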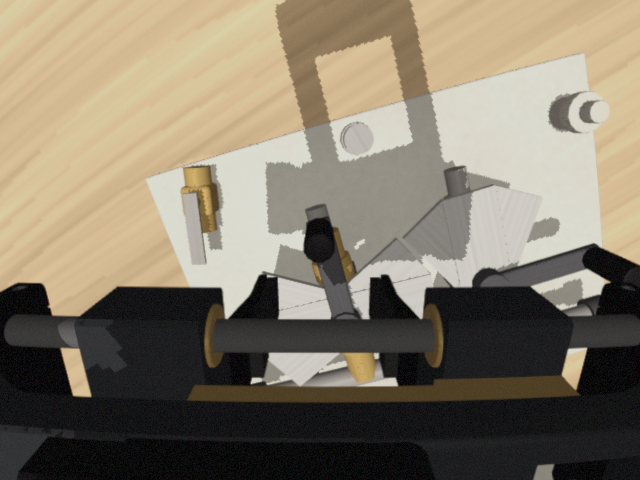

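The grip at (320,240) is centred between the fingers. Now I descend, narrow to a loose cage, and sweep a 90° arc of 5° rows.

```bash
python3 -m jog '0.5 0 0 0.55 -1;0.5 0 0 0.55 -1;0.5 0 0 0.55 -1;0.5 0 0 0.55 -0.2;0.5 0 0 0.55 0;0.35 0 0 0 0;0.35 0 0 0 0;0.35 0 0 0 0'
python3 -m jog '0.35 -0.01 0.195 0 1;0.35 -0.01 0.195 0 1;0.35 -0.01 0.195 0 1;0.35 -0.01 0.195 0 1;0.35 -0.01 0.195 0 1;0.35 -0.01 0.195 0 1'
python3 -c "
from h import *
a=np.array([.563,-.0785]);t=np.radians(254.3-90-90-90+0);to([.476,-.054,.126],164.3)
p,R=tool();v=p[:2]-a;print(np.hypot(*v),np.degrees(np.arctan2(v[1],v[0])))"
```

```text
clock: 6.15
tool_pos: [0.4781, -0.0531, 0.1277]
orientation: [0.001, 0.138, 0.991, -0.0]
wrist_force: [-0.2, -0.1, 0.3]
opening: 0.36
finger_force: 0.0
clock: 6.9
tool_pos: [0.502, -0.0138, 0.1276]
orientation: [0.001, 0.39, 0.921, -0.0]
wrist_force: [-0.6, -2.9, -0.2]
opening: 0.348
finger_force: 1.0
pos [ 0.502  -0.0138  0.1276] psi 134.0 need [-0.27 -1.17  0.04] twist rows -6.05 z [ 0.002 -0.002 -1.   ] F [-0.6 -2.9 -0.2] 6.9
0.08890500155596165 133.30829901275231
```

```bash
python3 -m jog '0.35 -0.01 0.195 0 1;0.35 -0.01 0.195 0 1;0.35 -0.01 0.195 0 1;0.35 -0.01 0.195 0 1;0.35 -0.01 0.195 0 1;0.35 -0.01 0.195 0 1;0.35 -0.01 0.195 0 1;0.35 -0.01 0.195 0 1;0.35 -0.01 0.195 0 1;0.35 -0.01 0.195 0 1;0.35 -0.01 0.195 0 1;0.35 -0.01 0.195 0 1'
python3 -m jog '0.35 0 0.1 0 0;0.35 0 0.05 0 0;0.35 0 0 0 0'
python3 -c "
from h import *
to([.619,.131,.236],74.3)
p,R=tool();v=p[:2]-[.563,-.0785];print(np.hypot(*v),np.degrees(np.arctan2(v[1],v[0])))"
```

```text
clock: 8.4
tool_pos: [0.5882, 0.0078, 0.1272]
orientation: [0.0, 0.798, 0.602, -0.0]
wrist_force: [-1.3, -1.9, 0.1]
opening: 0.351
finger_force: 1.0
clock: 8.78
tool_pos: [0.5917, 0.0073, 0.1268]
orientation: [-0.002, 0.797, 0.604, -0.002]
wrist_force: [-10.1, 2.3, 7.8]
opening: 0.354
finger_force: 5.4
pos [0.5917 0.0073 0.1268] psi 74.3 need [ 3.16 -0.19 -2.73] twist rows 0.01 z [-0.006  0.001 -1.   ] F [-10.1   2.3   7.8] 8.775
0.09049308836308194 71.51007075946193
```

The stop is felt: 10 N at the expected angle, so both valves are shut. Next I back off, rise, move over the standby grip and check.

```bash
python3 -m jog '0.35 0 -0.12 0 0;0.5 0 0 0 0;0.5 0 0 -0.55 0;0.5 0 0 -0.55 0;0.5 0 0 -0.55 0;0.5 0 0 -0.55 0;0.5 0 0 -0.55 0;0.5 0.79 -0.02 0 0;0.5 0.79 -0.02 0 0;0.5 0.79 -0.02 0 0;0.5 0.79 -0.02 0 0;0.5 0 0 0 0'
python3 - <<'E'
from h import *
to([.619,.131,.126],74.3)
for n in("top","wrist"):
    p,d=r.camera(n);cv2.imwrite(f"pics/{n}2.png",p)
E
```

```text
clock: 10.28
tool_pos: [0.6211, 0.1321, 0.2367]
orientation: [0.0, 0.797, 0.605, 0.001]
wrist_force: [-1.1, 0.0, 0.4]
opening: 0.502
finger_force: 0.0
pos [0.6211 0.1321 0.2367] psi 74.4 need [-0.04 -0.05  2.77] twist rows 0.02 z [ 0.001  0.    -1.   ] F [-1.1  0.   0.4] 10.275
```

View pics/wrist2.png

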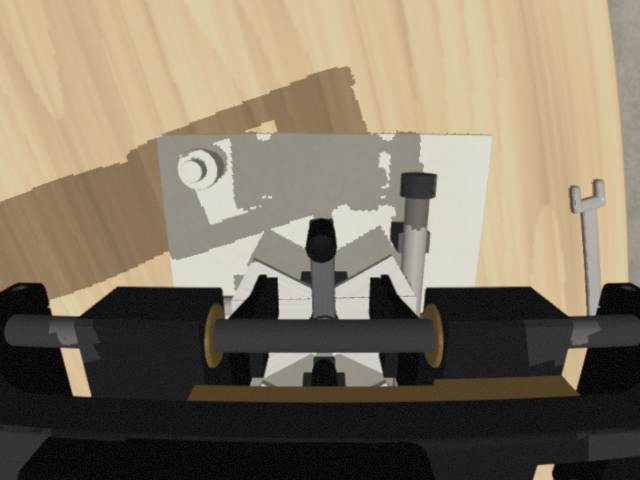

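The grip at (320,240) is centred, and the duty lever at (322,370) lies in line, so it is shut. I descend and sweep the standby lever open.

```bash
python3 -m jog '0.5 0 0 0.55 0;0.5 0 0 0.55 0;0.5 0 0 0.55 0;0.5 0 0 0.55 0;0.5 0 0 0.5 0;0.35 0 0 0 0;0.35 0 0 0 0;0.35 0 0 0 0'
python3 -m jog '0.35 -0.01 -0.195 0 -1;0.35 -0.01 -0.195 0 -1;0.35 -0.01 -0.195 0 -1;0.35 -0.01 -0.195 0 -1;0.35 -0.01 -0.195 0 -1;0.35 -0.01 -0.195 0 -1'
python3 -c "
from h import *
to([.507,.069,.126],164.3)
p,R=tool();v=p[:2]-[.5945,.0445];print(np.hypot(*v),np.degrees(np.arctan2(v[1],v[0])))"
```

```text
clock: 11.38
tool_pos: [0.6216, 0.1302, 0.1299]
orientation: [0.001, 0.798, 0.603, 0.001]
wrist_force: [-0.4, 0.0, 0.9]
opening: 0.355
finger_force: 0.0
clock: 12.12
tool_pos: [0.5754, 0.1308, 0.1299]
orientation: [0.001, 0.613, 0.79, 0.001]
wrist_force: [2.9, 0.4, -0.9]
opening: 0.351
finger_force: 1.1
pos [0.5754 0.1308 0.1299] psi 104.4 need [-1.07 -2.04  0.09] twist rows -11.98 z [ 0.003  0.001 -1.   ] F [ 2.9  0.4 -0.9] 12.125
0.0884339043651733 102.47150108267658
```

```bash
python3 -m jog '0.35 -0.01 -0.195 0 -1;0.35 -0.01 -0.195 0 -1;0.35 -0.01 -0.195 0 -1;0.35 -0.01 -0.195 0 -1;0.35 -0.01 -0.195 0 -1;0.35 -0.01 -0.195 0 -1;0.35 -0.01 -0.195 0 -1;0.35 -0.01 -0.195 0 -1;0.35 -0.01 -0.195 0 -1;0.35 -0.01 -0.195 0 -1;0.35 -0.01 -0.195 0 -1;0.35 -0.01 -0.195 0 -1'
python3 -m jog '0.35 0 -0.1 0 0;0.35 0 -0.05 0 0;0.35 0 0 0 0'
python3 -c "
from h import *
to([.507,.069,.126],164.3)"
```

```text
clock: 13.62
tool_pos: [0.5111, 0.0682, 0.1297]
orientation: [0.001, 0.136, 0.991, 0.001]
wrist_force: [-1.1, 2.4, 0.3]
opening: 0.351
finger_force: 1.3
clock: 14.0
tool_pos: [0.5097, 0.0629, 0.1293]
orientation: [0.001, 0.138, 0.99, 0.001]
wrist_force: [0.3, 6.5, 2.2]
opening: 0.351
finger_force: 2.8
pos [0.5097 0.0629 0.1293] psi 164.1 need [0.11 0.13 0.08] twist rows -0.04 z [ 0.002  0.002 -1.   ] F [0.3 6.5 2.2] 14.0
```

```bash
python3 -m jog '0.35 0 -0.06 0 0;0.35 0 0 0 0;0.35 0 0.16 0 0;0.5 0 0 0 0;0.5 0 0 0 0;0.5 0 0 -0.55 0;0.5 0 0 -0.55 0;0.5 0 0 -0.55 0;0.5 0 0 -0.55 0;0.5 0 0 -0.8 0;0.5 0.4 0.9 -0.3 0;0.5 0.4 0.9 0 0;0.5 0.4 0.9 0 0;0.5 0.4 0.9 0 0;0.5 0.4 0.9 0 0;0.5 0.4 0.9 0 0;0.5 0 0 0 0'
python3 - <<'E'
from h import *
p,d=r.camera("top");cv2.imwrite("pics/top3.png",p)
ys,xs=np.mgrid[:480,:640];P=pts("top",np.c_[xs.ravel(),ys.ravel()],d.ravel()).reshape(480,640,3)
m=(P[...,0]>.4)&(P[...,0]<.68)&(P[...,1]>-.12)&(P[...,1]<.16)&(P[...,2]>.14)&(P[...,2]<.158)&(p.max(2)<60)
k,l,st,ce=cv2.connectedComponentsWithStats(m.astype(np.uint8))
for i in range(1,k):
    if st[i,4]>20:
        T=P[l==i];c=(T.min(0)+T.max(0))/2;print(st[i,4],c.round(4))
        for a in([.563,-.0785],[.5945,.0445]):
            v=c[:2]-a;print(' r',np.hypot(*v).round(3),'joint deg',(np.degrees(np.arctan2(v[1],v[0]))-74.3).round(1))
E
```

```text
clock: 16.12
tool_pos: [0.4759, 0.3013, 0.2603]
orientation: [-0.0, 0.136, 0.991, -0.0]
wrist_force: [-0.2, -0.9, -0.1]
opening: 0.497
finger_force: 0.0
121 [0.5855 0.0064 0.1461]
 r 0.088 joint deg 0.9
 r 0.039 joint deg -177.7
122 [0.5104 0.0679 0.1476]
 r 0.156 joint deg 35.5
 r 0.087 joint deg 90.2
```

View pics/top3.png

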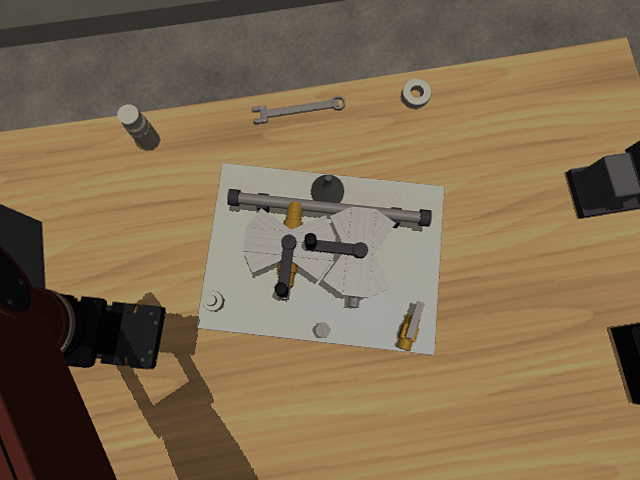

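The duty lever is shut (grip at (310,241), about 1°) and the standby lever is open (grip at (282,290), about 90°). The bystanders are in place and the arm is clear.

```bash
python3 -c "
from cell import r
print(r.job_done())"
```

```text
the job is handed in; nothing more can be done
None
```

The changeover is done and handed in: in the last top picture the duty valve is shut (about 1°) and the standby valve is open (about 90°), with the loose fittings where they stood and the arm clear; the judge's verdict was not shown.

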